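# Tip the nuts out of the flap-front caddy

### The job

Pick up the orange flap-front caddy by its handle, hold it low over the white tray with the grey liner and tip it forward just far enough (never right onto its side) that the flap swings open and all three steel nuts slide out into the tray. Then stand the caddy upright on the worktop, clear of the tray, with its flap closed, and let go; leave the blue caddy and the black knob and the red-handled cutters where they are.

Things in the scene. Friction and masses are not known exactly. Their poses are not given: they have to be found in the camera images.
- orange_caddy_grip (a point): Centre of the orange caddy's handle bar, 64 mm long (caddy's x), 16 mm thick (y), 26 mm high; take it from above across its thickness. This point is 87 mm above the underside and 27 mm above the box top, on the box's vertical middle line. The box: loose, 90 mm (x) by 56 mm (y) by 60 mm high, clear window on top, about 0.25 kg. z up, x from the flap end to the closed end.
- orange_caddy_outlet (a point): Outlet: middle of the lower edge of the open -x end of the orange caddy's slippery floor, behind the flap; 45 mm along -x and 84 mm below the handle centre in the caddy's frame, same axes. Tip this end down about 45 degrees (about the caddy's y) and hold a second or two: the flap opens and the box empties. The flap then hangs up to 20 mm below this edge.
- orange_caddy_flap (a joint): Angle of the orange caddy's flap (rad): 0 closed, up to 1.4 open. The flap has a black strip near its foot. It is hinged along its upper edge, swings outward by its own weight when the caddy is tipped and falls shut when the caddy is upright.
- tray_center (a point): Middle of the inner floor of the shallow white tray with a grey liner, fixed on the worktop: 206 mm (its x) by 136 mm (its y) outside, rim 11 mm high, floor about 3 mm above the worktop. z up.
- nut_1_center (a point): Centre of a steel hex nut, 17 mm across flats, 8 mm high, 12 g; at the start it lies flat inside the orange caddy.
- nut_2_center (a point): Second such nut.
- nut_3_center (a point): Third such nut.
- blue_caddy_grip (a point): Centre of the handle bar of the blue caddy, same shape and size as the orange one but empty: leave it alone.
- round_knob: Loose black knob, 35 mm across, 33 mm high, origin at its underside: leave it alone.
- red_cutter: Loose red-handled cutters lying flat, about 96 x 61 x 12 mm, origin at the underside: leave them alone.
There are look-alikes about, which are no part of the job. Of the things that look like the part that bears orange_caddy_grip, the smaller one is meant.

How it is judged:
By the outcome, as a careful person would: the job done as asked, in the order asked, and still so for the second after the job is handed in, with the robot touching nothing.
It also fails if it takes over 45 s, if anything falls off the work surface, if the arm or the gripper's body presses on something with over 40 N, if the wrist force passes 120 N, or if a joint passes its speed limit or range.

### The arm

A 6-joint arm with a two-finger parallel gripper is mounted at the origin on a cart in front of the work surface, level with it; the furniture and walls round the work are solid. World frame = base frame: x ahead of the robot, y to its left, z up, the work surface at z = 0. Lengths are in m, angles in rad, forces in N, time in s.
With the tool pointing down it reaches from about 0.325 to 0.775 m from the base axis. Payload 9.3 kg.
Tool frame: the origin (TCP) lies on the centre line of the jaws, within the pads' length; the fingertips stand 11 mm ahead of it and the grasp point (between the pads) lies 8 mm behind it; z points along the fingers, y is the line along which they close (so a half turn about z gives the same grasp; the last joint's range is limited). The gripper opens to 85 mm and grips with 20 to 120 N. Pads are 22 mm wide; open, the fingers measure 114 mm over their backs; the gripper's body (76 mm by 85 mm) begins 54 mm behind the grasp point. The pads swing forward as they close: fully open they stand 13 mm farther back than shut.
Start: joints at [-1.29, 0.259, 0.021, 1.334, 0, 1.418], TCP at [0.231, -0.499, 0.242] pointing down, gripper open.
Joint ranges: [-3.04, 3.04], [-0.91, 1.82], [-1.04, 1.36], [-1.92, 1.95], [-1.52, 1.45], [-3.14, 3.14]. Speed limits (rad/s): [2.22, 2.22, 2.79, 3.14, 3.14, 3.14].

### API

Orientations are given as a rotation vector (axis times angle).
In Python, from bench import bot gives the robot as it stands.
- The arm moves only by the tool arm_command, never from a script. Its argument "rows" is a list of rows, each an object of numbers: "x", "y", "z": the shift along the world's x, y, z in mm; "wx", "wy", "wz": the turn, a rotation vector about the world's x, y, z in rad; "fingers": the finger opening in mm, from 0 to 85.4. In form: [{"x": .., "y": .., "z": .., "wx": .., "wy": .., "wz": .., "fingers": ..}, ...]. A call has exactly 5 rows; each row is the pose to reach, as a shift and turn from the pose commanded when the call began; what a row does not reach only later rows make up. A row lasts 1/8 s, in which the tool goes at most 62.5 mm and 10.7 degrees, less where a joint would pass 70% of its speed; a pose out of reach is approached as far as the arm can. A call with a gripper value outside its range is refused whole. The fingers move at their own pace and stop on an object; "newtons" is the grip in N (left out, the last holds). Time passes only in rows, so rows that repeat a pose let the fingers close, or fill a call up. It gives the time, the measured TCP pose, the force, the opening and the grip force at its end, in the units of the state.
- bot.get_obs(): the state, without advancing time (a new reading comes with each control period).
- bot.camera(name): name is "scene" or "side" or "wrist"; returns a dict with "pixels" (480x640x3 uint8, red, green, blue), "fx", "fy", "cx", "cy" (pixels), "pose" (4x4, takes a point from camera to world coordinates); the wrist camera has in their place "T_tool_cam" (4x4, takes a point from camera to tool coordinates, whose origin is the TCP and whose axes are the flange's). Camera axes: x right, y down, z forward; pixel columns grow to the right and rows downward; lengths in m; the calibration is good to about 2 mm. A picture is of the moment at which its call begins: read the wrist's pose just before it. There is no depth.
- bot.close_job(): hands the job in; it is judged then, once.
The state is a dict: "clock": time; "q": joint angles; "joint_velocities": joint speeds; "joint_torque": joint torques, N m; "position": TCP position; "tool_rot": TCP orientation; "ft_force": force on the tool from outside, world axes, zero at the start; "wrist_torque": the same for the moment, N m; "width": finger opening in m; "grip_force": force on a finger pad.
Only numpy, scipy, OpenCV 4.12 (cv2) and the standard library are available. Lean on these libraries where they do the work, as an engineer would, in place of code of your own. Each camera call takes 0.05 s, during which the arm holds its last target. There are 200 camera calls.

## Working session

There is one attempt and no reset: what is moved stays moved. The work goes in short steps, Python scripts to look and compute and a tool call to move; the robot and the scene stay as the last step left them, time stands still between calls to the robot, and variables do not carry over. Pictures are saved under pics/ and viewed, at most 10 in all, crops included, and the job is handed in when it is done.

Besides the shell and the picture viewer there is one more tool, called as name(argument=value, ...), one argument or row to a line, values as JSON. arm_command: Moves the arm, as the interface text tells. Its arguments: {"type":"object","properties":{"rows":{"type":"array"},"newtons":{"type":"number"}},"required":["rows"]}

```bash
mkdir -p pics; ls
cat > h.py <<'E'
import numpy as np,cv2
from bench import bot
from scipy.spatial.transform import Rotation as R
def snap(n,f):
    o=bot.get_obs(); c=bot.camera(n); cv2.imwrite(f'pics/{f}.png',c['pixels'][:,:,::-1])
    if n=='wrist':
        T=np.eye(4);r=np.array(o['tool_rot']);T[:3,:3]=R.from_rotvec(r).as_matrix() if r.size==3 else r
        T[:3,3]=o['position'];c['pose']=T@np.array(c['T_tool_cam'])
    c['pose']=np.array(c['pose']);np.savez(f'pics/{f}.npz',**{k:c[k] for k in('pixels','fx','fy','cx','cy','pose')});return c
def load(f): return dict(np.load(f'pics/{f}.npz'))
def ray(c,u,v):
    d=c['pose'][:3,:3]@np.array([(u-c['cx'])/c['fx'],(v-c['cy'])/c['fy'],1]);return c['pose'][:3,3],d/np.linalg.norm(d)
def onz(c,u,v,z):
    o,d=ray(c,u,v);return o+d*(z-o[2])/d[2]
def tri(*a):
    A=np.zeros((3,3));b=np.zeros(3);rs=[ray(*x) for x in a]
    for o,d in rs: P=np.eye(3)-np.outer(d,d);A+=P;b+=P@o
    p=np.linalg.solve(A,b);return p,[np.linalg.norm(np.cross(p-o,d))*1000 for o,d in rs]
def proj(c,p):
    q=np.linalg.inv(c['pose'])@np.append(p,1);return c['fx']*q[0]/q[2]+c['cx'],c['fy']*q[1]/q[2]+c['cy']
E
python3 - <<'E'
from h import *
np.set_printoptions(precision=3,suppress=True)
o=bot.get_obs();print(o)
for n in('scene','side'):
    c=snap(n,n+'0');print(n,c['fx'],c['pose'])
E
```

```text
pics
{'clock': 0.0, 'q': array([-1.29 ,  0.259,  0.021,  1.334, -0.   ,  1.418]), 'joint_velocities': array([-0.001, -0.001,  0.   , -0.002, -0.   ,  0.001]), 'joint_torque': array([ -0.002, -55.564,  34.453,   0.014,  -0.   ,   0.   ]), 'position': array([ 0.231, -0.499,  0.242]), 'tool_rot': array([-3.067, -0.676,  0.   ]), 'ft_force': array([-0.751,  0.575,  0.231]), 'wrist_torque': array([-0.047,  0.062,  0.001]), 'grip_force': 0.0, 'width': 0.08560716259047933}
scene 513.9489858942271 [[-0.769 -0.352  0.533 -0.071]
 [-0.639  0.394 -0.661  0.68 ]
 [ 0.023 -0.849 -0.528  0.66 ]
 [ 0.     0.     0.     1.   ]]
side 586.2951691928016 [[ 0.916 -0.154  0.37  -0.053]
 [-0.401 -0.309  0.862 -1.346]
 [-0.019 -0.938 -0.345  0.619]
 [ 0.     0.     0.     1.   ]]
```

View pics/scene0.png

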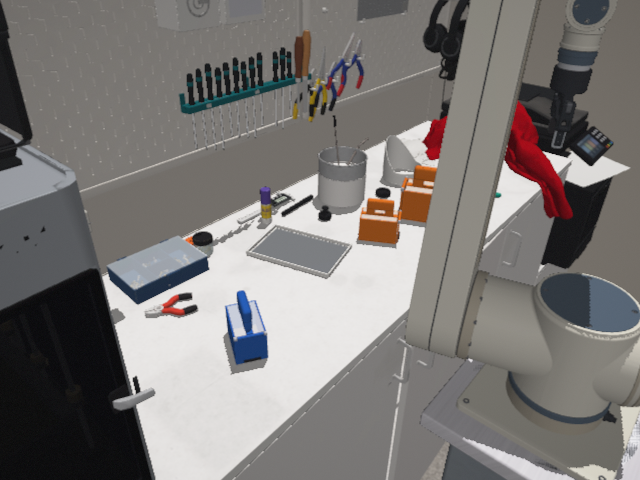

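View pics/side0.png

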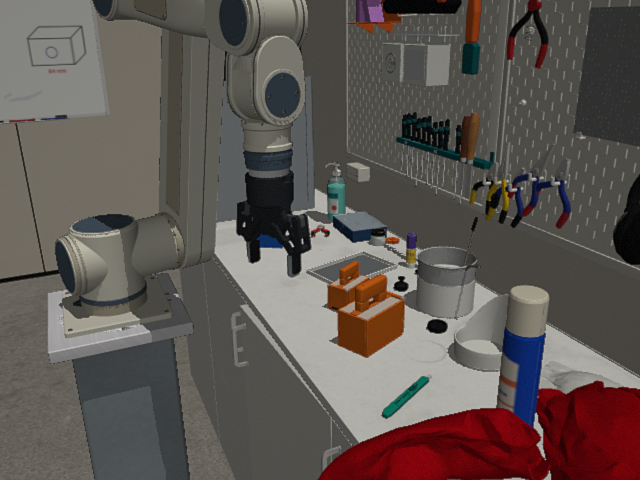

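The scene view shows the small orange caddy at about (379,222), with its handle at (380,207). The larger look-alike is at (418,195), the tray at (299,250) and the blue caddy at (246,325). In the side view the small caddy is at (350,285), partly behind the larger one at (370,318).

Run:
```python
from h import *
np.set_printoptions(precision=3,suppress=True)
s=load('scene0');d=load('side0')
print('handle',tri((s,380,207),(d,349,271)))
print('tray sc',[onz(s,*p,.011) for p in((247,250),(274,227),(352,245),(329,275))])
a=s['pixels'][180:280,240:460,::-1];b=d['pixels'][240:360,270:430,::-1]
cv2.imwrite('pics/z.png',np.vstack([cv2.resize(a,(640,290),interpolation=2),cv2.resize(b[:75],(640,300),interpolation=2)]))
for n in (s,d):
    hsv=cv2.cvtColor(n['pixels'],cv2.COLOR_RGB2HSV)
    m=cv2.inRange(hsv,(6,150,60),(18,255,255))
    k,l,st,ce=cv2.connectedComponentsWithStats(m)
    print([ (st[i].tolist(),ce[i].round(1)) for i in range(1,k) if st[i][4]>60])
```

```text
handle (array([ 0.504, -0.227,  0.082]), [np.float64(1.7409350015235756), np.float64(1.7409350015234337)])
tray sc [array([0.681, 0.036, 0.011]), array([ 0.707, -0.077,  0.011]), array([ 0.515, -0.14 ,  0.011]), array([ 0.48 , -0.014,  0.011])]
[([402, 165, 35, 24, 430], array([421.5, 176.7])), ([361, 190, 70, 32, 1191], array([402.8, 206.3])), ([359, 218, 40, 26, 798], array([377.8, 230.8]))]
[([465, 0, 16, 42, 553], array([472.7,  20.3])), ([350, 10, 52, 24, 381], array([381. ,  22.8])), ([467, 114, 12, 45, 345], array([472.4, 134.8])), ([386, 237, 13, 7, 68], array([391.8, 239.9])), ([328, 261, 77, 96, 4140], array([364.6, 312.4])), ([501, 375, 14, 12, 68], array([507.6, 381.3]))]
```

View pics/z.png

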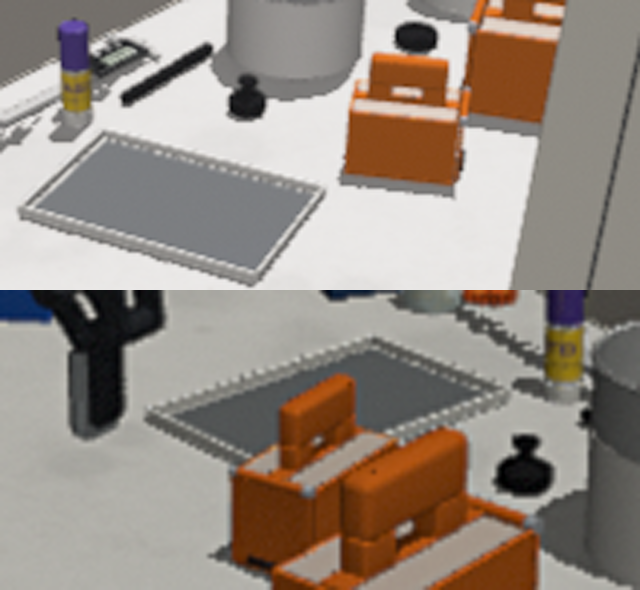

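The crops show the small caddy's handle running roughly along the length of the tray. A black strip on its end face, at about (250,555) in the lower crop, hints at the flap end. I'll look from closer with the wrist camera.

arm_command(
  rows=[
    {"x": 40, "y": 40, "z": 20},
    {"x": 80, "y": 80, "z": 40},
    {"x": 120, "y": 120, "z": 60},
    {"x": 160, "y": 160, "z": 70},
    {"x": 170, "y": 170, "z": 70},
  ],
)

```text
invalid input
```

Run:
```python
from h import *
np.set_printoptions(precision=3,suppress=True)
c=snap('wrist','w1');o=bot.get_obs();print(o['clock'],o['position'],o['tool_rot'],o['q']);print(c['T_tool_cam'],c['pose'],c['fx'])
print(proj(c,[.504,-.227,.082]))
```

```text
0.15 [ 0.231 -0.499  0.242] [-3.067 -0.676  0.   ] [-1.29   0.259  0.021  1.334 -0.     1.418]
[[ 0.001 -0.944 -0.329  0.084]
 [ 1.     0.001  0.001 -0.   ]
 [-0.001 -0.329  0.944 -0.131]
 [ 0.     0.     0.     1.   ]] [[ 0.421 -0.857 -0.298  0.308]
 [-0.907 -0.398 -0.138 -0.463]
 [-0.001  0.328 -0.945  0.373]
 [ 0.     0.     0.     1.   ]] 331.81484973204
(np.float64(81.55758125520777), np.float64(-403.13736704481903))
```

View pics/w1.png

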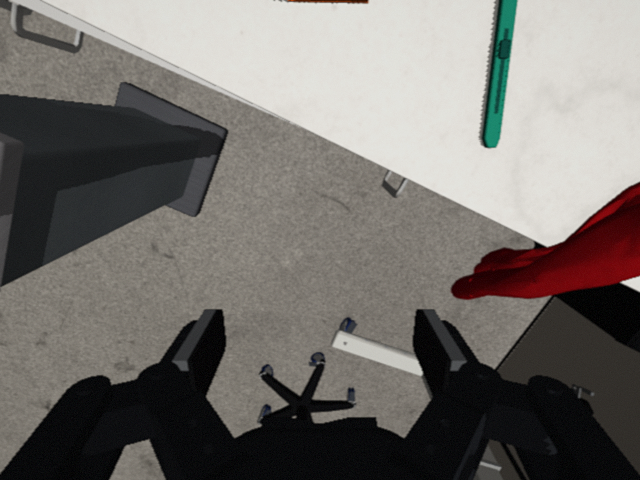

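The wrist view shows only floor and bench, because the move was refused. Rows need all the keys, so I'll resend it.

arm_command(
  rows=[
    {"x": 40, "y": 40, "z": 20, "wx": 0, "wy": 0, "wz": 0, "fingers": 85},
    {"x": 80, "y": 80, "z": 40, "wx": 0, "wy": 0, "wz": 0, "fingers": 85},
    {"x": 120, "y": 120, "z": 60, "wx": 0, "wy": 0, "wz": 0, "fingers": 85},
    {"x": 160, "y": 160, "z": 70, "wx": 0, "wy": 0, "wz": 0, "fingers": 85},
    {"x": 170, "y": 170, "z": 70, "wx": 0, "wy": 0, "wz": 0, "fingers": 85},
  ],
  newtons=60,
)

```text
clock: 0.78
position: [0.403, -0.3269, 0.3131]
tool_rot: [3.066, 0.681, 0.002]
ft_force: [-0.0, 1.1, -0.7]
width: 0.0851
grip_force: 0.0
```

Run:
```python
from h import *
np.set_printoptions(precision=3,suppress=True)
c=snap('wrist','w2');o=bot.get_obs();print(o['clock'],o['position'],o['tool_rot'],o['q'])
print(proj(c,[.504,-.227,.082]))
```

```text
0.825 [ 0.403 -0.327  0.313] [3.067 0.681 0.001] [-0.844  0.194  0.112  1.488  0.001  1.861]
(np.float64(269.9334698089718), np.float64(74.06535506109645))
```

View pics/w2.png

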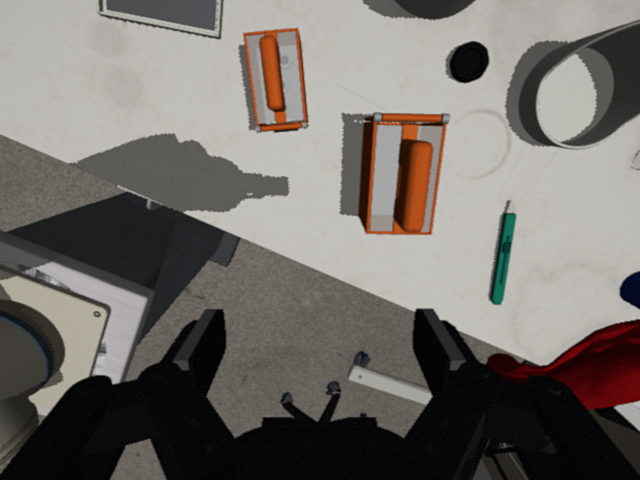

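The small caddy is in the upper left of this view. Its handle runs from (268,38) to (278,107), and the flap hinge bar at (280,127) is on the robot-side end. Two nuts show through the window at (284,60) and (285,95). The larger look-alike is at (405,180).

Run:
```python
from h import *
np.set_printoptions(precision=4,suppress=True)
c=load('w2');s=load('scene0');d=load('side0')
f=lambda *p:onz(c,*p)
a,b=f(268,38,.1),f(278,107,.1);print('handle ends top',a,b,np.linalg.norm(a-b),np.degrees(np.arctan2(*(a-b)[1::-1])),(a+b)/2)
k=[f(244,33,.06),f(298,28,.06),f(307,124,.06),f(256,130,.06)];print(np.array(k),np.mean(k,0))
# handle top mid in three views
print(tri((c,273,72),(s,380,202),(d,349,266)))
print(R.from_rotvec(bot.get_obs()['tool_rot']).as_matrix())
```

```text
handle ends top [ 0.5292 -0.2174  0.1   ] [ 0.4797 -0.2481  0.1   ] 0.058292183042203065 31.72380175858555 [ 0.5044 -0.2327  0.1   ]
[[ 0.5288 -0.1854  0.06  ]
 [ 0.5559 -0.2328  0.06  ]
 [ 0.4773 -0.2784  0.06  ]
 [ 0.4479 -0.2303  0.06  ]] [ 0.5025 -0.2317  0.06  ]
(array([ 0.5053, -0.2294,  0.0945]), [np.float64(1.9143213236905892), np.float64(1.7355868496520692), np.float64(2.0828617278279067)])
[[ 0.9061  0.4231  0.0007]
 [ 0.4231 -0.9061  0.    ]
 [ 0.0006  0.0003 -1.    ]]
```

arm_command(
  rows=[
    {"x": 25, "y": 24, "z": -20, "wx": 0, "wy": 0, "wz": 0.03, "fingers": 85},
    {"x": 55, "y": 50, "z": -50, "wx": 0, "wy": 0, "wz": 0.06, "fingers": 85},
    {"x": 85, "y": 80, "z": -85, "wx": 0, "wy": 0, "wz": 0.1, "fingers": 85},
    {"x": 101, "y": 96, "z": -110, "wx": 0, "wy": 0, "wz": 0.1, "fingers": 85},
    {"x": 101, "y": 96, "z": -110, "wx": 0, "wy": 0, "wz": 0.1, "fingers": 85},
  ],
)

```text
clock: 1.45
position: [0.5015, -0.2325, 0.1998]
tool_rot: [-3.027, -0.829, 0.005]
ft_force: [-0.6, -0.7, -0.1]
width: 0.085
grip_force: 0.0
```

Run:
```python
from h import *
np.set_printoptions(precision=4,suppress=True)
c=snap('wrist','w3');o=bot.get_obs();print(o['clock'],o['position'],o['tool_rot'],o['q'],R.from_rotvec(o['tool_rot']).as_matrix()[:,0])
print(proj(c,[.504,-.231,.1]))
```

```text
1.5 [ 0.5015 -0.2334  0.2013] [-3.0287 -0.8285  0.0031] [-0.5871  0.2804 -0.0531  1.2398 -0.0004  2.0205] [ 0.8608  0.509  -0.0015]
(np.float64(319.30527165557146), np.float64(243.6158314823436))
```

View pics/w3.png

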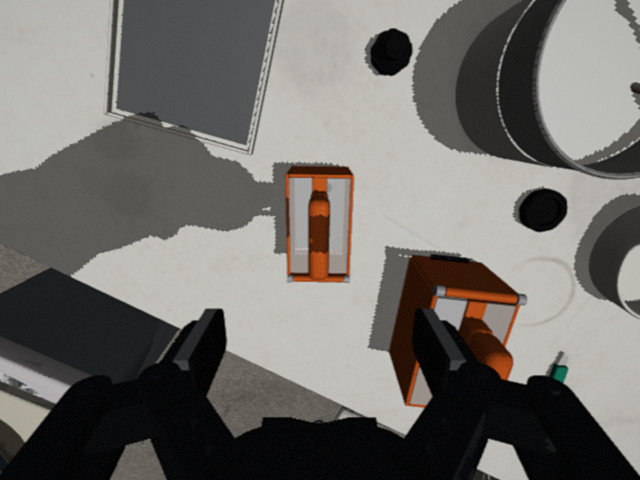

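The handle runs along column 319 from row 190 to 279 and lines up with the tool. The tray's near corners are at (108,113) and (250,152). The larger caddy is to the lower right, so I need to check finger clearance to it.

Run:
```python
from h import *
np.set_printoptions(precision=4,suppress=True)
c=load('w3');w2=load('w2');s=load('scene0');d=load('side0')
M=R.from_rotvec([-3.0287,-.8285,.0031]).as_matrix();P=np.array([.5015,-.2334,.2013])
a,b=onz(c,319,191,.1),onz(c,319,279,.1);print('handle',a,b,(a+b)/2,np.linalg.norm(a-b))
k=[onz(c,*p,.06) for p in((287,168),(352,168),(350,281),(289,279))];print('box',np.array(k),np.mean(k,0))
print('far end top corner tri',tri((c,319,191),(w2,268,38)),tri((c,319,279),(w2,278,107)))
for p,z in (((437,290),.08),((405,405),.08),((408,256),0.08),((390,350),0)):
    q=onz(c,*p,z);print('big',q,M.T@(q-P))
print('tray near',onz(c,109,113,.011),onz(c,250,152,.011))
for p in((247,250),(274,227),(352,245),(329,275)):print(onz(s,*p,.011))
S=d; print('side corners', [onz(d,*p,.011) for p in((307,270),(364,252),(397,267))])
```

```text
handle [ 0.5375 -0.2109  0.1   ] [ 0.4791 -0.2455  0.1   ] [ 0.5083 -0.2282  0.1   ] 0.06784410187867398
box [[ 0.5338 -0.183   0.06  ]
 [ 0.5605 -0.2278  0.06  ]
 [ 0.4752 -0.2802  0.06  ]
 [ 0.4488 -0.232   0.06  ]] [ 0.5046 -0.2307  0.06  ]
far end top corner tri (array([ 0.5331, -0.2127,  0.0758]), [np.float64(0.5849702108230508), np.float64(0.5849702108230499)]) (array([ 0.4789, -0.2469,  0.0976]), [np.float64(1.1251689685018058), np.float64(1.125168968501861)])
big [ 0.513 -0.341  0.08 ] [-0.0447  0.0987  0.1212]
big [ 0.3981 -0.3903  0.08  ] [-0.1687  0.0826  0.1214]
big [ 0.5256 -0.3019  0.08  ] [-0.014   0.0715  0.1212]
big [ 0.401  -0.3899  0.    ] [-0.1659  0.084   0.2014]
tray near [ 0.4871 -0.0204  0.011 ] [ 0.5217 -0.145   0.011 ]
[0.6812 0.0359 0.011 ]
[ 0.7073 -0.0774  0.011 ]
[ 0.5152 -0.1403  0.011 ]
[ 0.4803 -0.0139  0.011 ]
side corners [array([ 0.4842, -0.0216,  0.011 ]), array([0.68  , 0.0273, 0.011 ]), array([ 0.7072, -0.1084,  0.011 ])]
```

arm_command(
  rows=[
    {"x": 3, "y": 3, "z": -30, "wx": 0, "wy": 0, "wz": 0, "fingers": 50},
    {"x": 3, "y": 3, "z": -60, "wx": 0, "wy": 0, "wz": 0, "fingers": 50},
    {"x": 3, "y": 3, "z": -90, "wx": 0, "wy": 0, "wz": 0, "fingers": 50},
    {"x": 3, "y": 3, "z": -115, "wx": 0, "wy": 0, "wz": 0, "fingers": 50},
    {"x": 3, "y": 3, "z": -122, "wx": 0, "wy": 0, "wz": 0, "fingers": 50},
  ],
)

```text
clock: 2.12
position: [0.5042, -0.2313, 0.0799]
tool_rot: [-3.031, -0.826, 0.001]
ft_force: [-0.6, -0.4, 0.2]
width: 0.0502
grip_force: 0.0
```

arm_command(
  rows=[
    {"x": 0, "y": 0, "z": 0, "wx": 0, "wy": 0, "wz": 0, "fingers": 50},
    {"x": 0, "y": 0, "z": 0, "wx": 0, "wy": 0, "wz": 0, "fingers": 5},
    {"x": 0, "y": 0, "z": 0, "wx": 0, "wy": 0, "wz": 0, "fingers": 5},
    {"x": 0, "y": 0, "z": 0, "wx": 0, "wy": 0, "wz": 0, "fingers": 5},
    {"x": 0, "y": 0, "z": 0, "wx": 0, "wy": 0, "wz": 0, "fingers": 5},
  ],
  newtons=70,
)

```text
clock: 2.75
position: [0.5055, -0.2303, 0.0812]
tool_rot: [3.029, 0.828, 0.001]
ft_force: [-0.9, -0.1, 6.2]
width: 0.0151
grip_force: 69.1
```

Run:
```python
from h import *
np.set_printoptions(precision=3,suppress=True)
s=load('scene0');d=load('side0')
print('glue',onz(s,266,218,0),tri((s,265,190),(d,412,236)),'knob',onz(s,325,217,0),'pot',onz(s,343,205,0),'cutter',onz(s,170,312,0),'blue handle',onz(s,243,310,.09),'pen',onz(s,284,213,0),onz(s,312,198,0),'cup',onz(s,320,190,0))
```

```text
glue [ 0.767 -0.109  0.   ] (array([ 0.756, -0.099,  0.088]), [np.float64(0.14329506794417846), np.float64(0.14329506794420377)]) knob [ 0.658 -0.214  0.   ] pot [ 0.664 -0.296  0.   ] cutter [0.644 0.273 0.   ] blue handle [0.459 0.244 0.09 ] pen [ 0.751 -0.158  0.   ] [ 0.752 -0.27   0.   ] cup [ 0.768 -0.322  0.   ]
```

arm_command(
  rows=[
    {"x": 0, "y": 0, "z": 8, "wx": 0, "wy": 0, "wz": 0, "fingers": 5},
    {"x": 0, "y": 0, "z": 20, "wx": 0, "wy": 0, "wz": 0, "fingers": 5},
    {"x": 0, "y": 0, "z": 35, "wx": 0, "wy": 0, "wz": 0, "fingers": 5},
    {"x": 0, "y": 0, "z": 50, "wx": 0, "wy": 0, "wz": 0, "fingers": 5},
    {"x": 0, "y": 0, "z": 60, "wx": 0, "wy": 0, "wz": 0, "fingers": 5},
  ],
)

```text
clock: 3.38
position: [0.5054, -0.2302, 0.1417]
tool_rot: [3.029, 0.828, 0.001]
ft_force: [-0.1, 0.5, -2.2]
width: 0.0152
grip_force: 68.3
```

arm_command(
  rows=[
    {"x": 8, "y": 12, "z": 4, "wx": 0, "wy": 0, "wz": -0.02, "fingers": 5},
    {"x": 24, "y": 34, "z": 8, "wx": 0, "wy": 0, "wz": -0.06, "fingers": 5},
    {"x": 45, "y": 60, "z": 10, "wx": 0, "wy": 0, "wz": -0.1, "fingers": 5},
    {"x": 68, "y": 88, "z": 10, "wx": 0, "wy": 0, "wz": -0.15, "fingers": 5},
    {"x": 92, "y": 116, "z": 10, "wx": 0, "wy": 0, "wz": -0.19, "fingers": 5},
  ],
)

```text
clock: 4.0
position: [0.5978, -0.1132, 0.1507]
tool_rot: [3.096, 0.535, 0.0]
ft_force: [-0.1, -0.7, -2.7]
width: 0.0148
grip_force: 68.3
```

arm_command(
  rows=[
    {"x": 24, "y": 26, "z": 0, "wx": 0, "wy": 0, "wz": -0.03, "fingers": 5},
    {"x": 46, "y": 48, "z": -3, "wx": 0, "wy": 0, "wz": -0.05, "fingers": 5},
    {"x": 64, "y": 66, "z": -10, "wx": 0, "wy": 0, "wz": -0.06, "fingers": 5},
    {"x": 75, "y": 76, "z": -18, "wx": 0, "wy": 0, "wz": -0.07, "fingers": 5},
    {"x": 78, "y": 79, "z": -22, "wx": 0, "wy": 0, "wz": -0.07, "fingers": 5},
  ],
)

```text
clock: 4.62
position: [0.6752, -0.0347, 0.1274]
tool_rot: [-3.112, -0.43, 0.002]
ft_force: [0.8, -0.5, -1.6]
width: 0.0149
grip_force: 68.3
```

Run:
```python
from h import *
np.set_printoptions(precision=3,suppress=True)
o=bot.get_obs();print(o['position'],o['q'],R.from_rotvec(o['tool_rot']).as_matrix()[:,0],o['width'],o['ft_force'])
s=snap('scene','s1')['pixels'];d=snap('side','d1')['pixels']
cv2.imwrite('pics/m1.png',np.hstack([cv2.resize(s[120:320,180:440],(400,308)),cv2.resize(d[200:354,270:470],(400,308))])[:,:,::-1])
```

```text
[ 0.675 -0.035  0.127] [-0.175  0.521  0.137  1.189 -0.     2.692] [ 0.963  0.271 -0.001] 0.014909484694404876 [ 0.801 -0.494 -1.555]
```

View pics/m1.png

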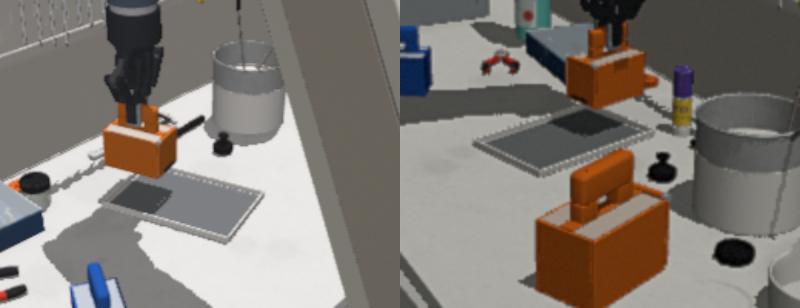

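The composite shows the caddy upright above the far end of the tray. It clears the glue stick, and the knob is undisturbed. Next I tip it about its outlet.

arm_command(
  rows=[
    {"x": -5, "y": -1, "z": 3, "wx": 0.016, "wy": -0.058, "wz": 0, "fingers": 5},
    {"x": -11, "y": -3, "z": 5, "wx": 0.038, "wy": -0.135, "wz": 0, "fingers": 5},
    {"x": -17, "y": -5, "z": 8, "wx": 0.06, "wy": -0.212, "wz": 0, "fingers": 5},
    {"x": -24, "y": -7, "z": 10, "wx": 0.084, "wy": -0.3, "wz": 0, "fingers": 5},
    {"x": -32, "y": -9, "z": 11, "wx": 0.108, "wy": -0.385, "wz": 0, "fingers": 5},
  ],
)

```text
clock: 5.35
position: [0.6423, -0.045, 0.1402]
tool_rot: [-2.999, -0.412, -0.613]
ft_force: [0.9, 0.3, -1.9]
width: 0.0151
grip_force: 68.4
```

arm_command(
  rows=[
    {"x": -7, "y": -2, "z": -1, "wx": 0.022, "wy": -0.077, "wz": 0, "fingers": 5},
    {"x": -14, "y": -4, "z": -3, "wx": 0.046, "wy": -0.164, "wz": 0, "fingers": 5},
    {"x": -22, "y": -6, "z": -6, "wx": 0.07, "wy": -0.25, "wz": 0, "fingers": 5},
    {"x": -29, "y": -8, "z": -9, "wx": 0.092, "wy": -0.327, "wz": 0, "fingers": 5},
    {"x": -34, "y": -9, "z": -12, "wx": 0.108, "wy": -0.385, "wz": 0, "fingers": 5},
  ],
)

```text
clock: 5.98
position: [0.6079, -0.0539, 0.1277]
tool_rot: [-2.774, -0.38, -1.176]
ft_force: [-0.0, 0.4, -1.7]
width: 0.0147
grip_force: 68.5
```

arm_command(
  rows=[
    {"x": 0, "y": 0, "z": 0, "wx": 0, "wy": 0, "wz": 0, "fingers": 5},
    {"x": 0, "y": 0, "z": 0, "wx": 0, "wy": 0, "wz": 0, "fingers": 5},
    {"x": 0, "y": 0, "z": 0, "wx": 0, "wy": 0, "wz": 0, "fingers": 5},
    {"x": 0, "y": 0, "z": 0, "wx": 0, "wy": 0, "wz": 0, "fingers": 5},
    {"x": 0, "y": 0, "z": 0, "wx": 0, "wy": 0, "wz": 0, "fingers": 5},
  ],
)

```text
clock: 6.6
position: [0.6094, -0.0529, 0.1274]
tool_rot: [-2.774, -0.383, -1.172]
ft_force: [-0.1, -0.2, -2.1]
width: 0.0149
grip_force: 68.6
```

arm_command(
  rows=[
    {"x": 0, "y": 0, "z": 0, "wx": 0, "wy": 0, "wz": 0, "fingers": 5},
    {"x": 0, "y": 0, "z": 0, "wx": 0, "wy": 0, "wz": 0, "fingers": 5},
    {"x": 0, "y": 0, "z": 0, "wx": 0, "wy": 0, "wz": 0, "fingers": 5},
    {"x": 0, "y": 0, "z": 0, "wx": 0, "wy": 0, "wz": 0, "fingers": 5},
    {"x": 0, "y": 0, "z": 0, "wx": 0, "wy": 0, "wz": 0, "fingers": 5},
  ],
)

```text
clock: 7.22
position: [0.6092, -0.0531, 0.1273]
tool_rot: [-2.774, -0.382, -1.172]
ft_force: [1.0, -0.5, -1.9]
width: 0.0148
grip_force: 68.6
```

Run:
```python
from h import *
np.set_printoptions(precision=3,suppress=True)
o=bot.get_obs();M=R.from_rotvec(o['tool_rot']).as_matrix();print(o['clock'],o['position'],o['q'],M,o['width'],o['ft_force'])
s=snap('scene','s2')['pixels'];d=snap('side','d2')['pixels']
cv2.imwrite('pics/m2.png',np.hstack([cv2.resize(s[180:300,220:370],(400,320)),cv2.resize(d[210:310,290:415],(400,320))])[:,:,::-1])
```

```text
7.225 [ 0.609 -0.053  0.127] [-0.453  0.158 -0.764 -0.006  0.496  2.587] [[ 0.671  0.27   0.691]
 [ 0.188 -0.963  0.194]
 [ 0.717  0.    -0.697]] 0.014757243517672075 [ 1.025 -0.488 -1.869]
```

View pics/m2.png

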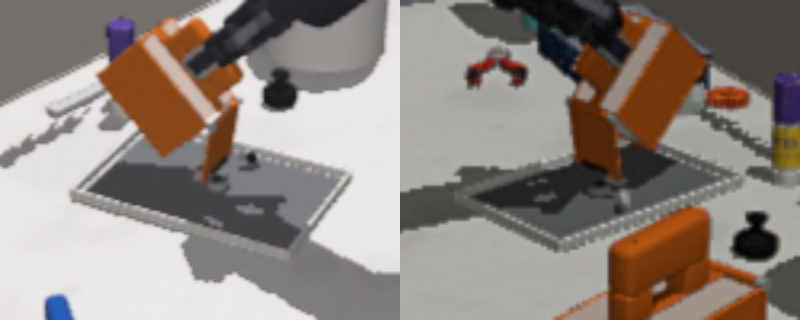

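The composite shows the caddy tipped with its flap hanging open and nuts in the tray, at about (250,157) and (215,205) on the left. I can't count all three yet. I'll tip a little further, hold, and raise it straight up to see them.

arm_command(
  rows=[
    {"x": 0, "y": 0, "z": 2, "wx": 0.012, "wy": -0.045, "wz": 0, "fingers": 5},
    {"x": 0, "y": 0, "z": 4, "wx": 0.024, "wy": -0.09, "wz": 0, "fingers": 5},
    {"x": 0, "y": 0, "z": 4, "wx": 0.024, "wy": -0.09, "wz": 0, "fingers": 5},
    {"x": 0, "y": 0, "z": 4, "wx": 0.024, "wy": -0.09, "wz": 0, "fingers": 5},
    {"x": 0, "y": 0, "z": 4, "wx": 0.024, "wy": -0.09, "wz": 0, "fingers": 5},
  ],
)

```text
clock: 7.95
position: [0.6095, -0.0532, 0.1316]
tool_rot: [-2.708, -0.374, -1.296]
ft_force: [-0.3, 0.1, -1.5]
width: 0.0149
grip_force: 68.6
```

arm_command(
  rows=[
    {"x": 0, "y": 0, "z": 0, "wx": 0, "wy": 0, "wz": 0, "fingers": 5},
    {"x": 0, "y": 0, "z": 10, "wx": 0, "wy": 0, "wz": 0, "fingers": 5},
    {"x": 0, "y": 0, "z": 30, "wx": 0, "wy": 0, "wz": 0, "fingers": 5},
    {"x": 0, "y": 0, "z": 50, "wx": 0, "wy": 0, "wz": 0, "fingers": 5},
    {"x": 0, "y": 0, "z": 60, "wx": 0, "wy": 0, "wz": 0, "fingers": 5},
  ],
)

```text
clock: 8.57
position: [0.6095, -0.0532, 0.1933]
tool_rot: [-2.707, -0.375, -1.299]
ft_force: [0.1, 0.4, -2.1]
width: 0.0149
grip_force: 68.6
```

Run:
```python
from h import *
np.set_printoptions(precision=3,suppress=True)
o=bot.get_obs();print(o['clock'],o['position'],o['ft_force'])
s=snap('scene','s3')['pixels'];d=snap('side','d3')['pixels'];w=snap('wrist','w4')['pixels']
cv2.imwrite('pics/m3.png',np.vstack([np.hstack([cv2.resize(s[200:290,230:360],(400,277)),cv2.resize(d[220:310,290:420],(400,277))]),cv2.resize(w,(800,600))[0:320]])[:,:,::-1])
```

```text
8.575 [ 0.61  -0.053  0.193] [ 0.061  0.355 -2.091]
```

View pics/m3.png

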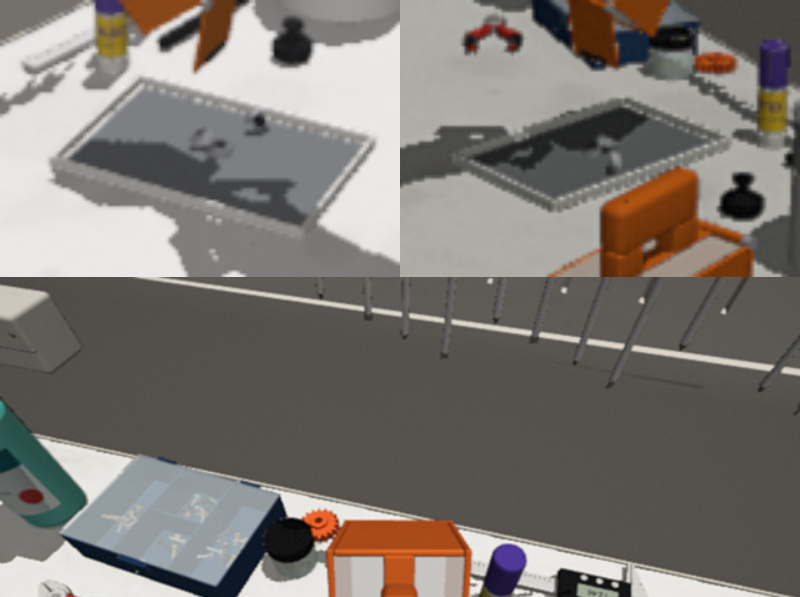

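The scene crop shows three nuts in the tray, at (207,140), (262,122) and, in shadow, (255,193). The caddy is held above with its flap open. Now I stand it upright over the tray and return it to its clear starting spot.

arm_command(
  rows=[
    {"x": 0, "y": 0, "z": 0, "wx": -0.022, "wy": 0.077, "wz": 0, "fingers": 5},
    {"x": 0, "y": 0, "z": 0, "wx": -0.06, "wy": 0.212, "wz": 0, "fingers": 5},
    {"x": 0, "y": 0, "z": 0, "wx": -0.1, "wy": 0.356, "wz": 0, "fingers": 5},
    {"x": 0, "y": 0, "z": 0, "wx": -0.141, "wy": 0.5, "wz": 0, "fingers": 5},
    {"x": 0, "y": 0, "z": 0, "wx": -0.179, "wy": 0.635, "wz": 0, "fingers": 5},
  ],
)

```text
clock: 9.35
position: [0.6091, -0.053, 0.1909]
tool_rot: [-3.063, -0.424, -0.352]
ft_force: [0.5, -0.0, -2.3]
width: 0.0151
grip_force: 68.4
```

arm_command(
  rows=[
    {"x": 0, "y": 0, "z": 0, "wx": -0.032, "wy": 0.115, "wz": 0, "fingers": 5},
    {"x": 0, "y": 0, "z": 0, "wx": -0.054, "wy": 0.192, "wz": 0, "fingers": 5},
    {"x": 0, "y": 0, "z": 0, "wx": -0.062, "wy": 0.222, "wz": 0, "fingers": 5},
    {"x": 0, "y": 0, "z": 0, "wx": -0.062, "wy": 0.222, "wz": 0, "fingers": 5},
    {"x": 0, "y": 0, "z": 0, "wx": -0.062, "wy": 0.222, "wz": 0, "fingers": 5},
  ],
)

```text
clock: 9.98
position: [0.609, -0.053, 0.1906]
tool_rot: [3.112, 0.431, 0.004]
ft_force: [0.5, 0.0, -2.0]
width: 0.015
grip_force: 68.4
```

Run:
```python
from h import *
np.set_printoptions(precision=4,suppress=True)
o=bot.get_obs();M=R.from_rotvec(o['tool_rot']).as_matrix();print(o['clock'],o['position'],o['q'],M)
T=R.from_rotvec([-3.029,-.828,-.001])
print((T*R.from_matrix(M).inv()).as_rotvec(), np.array([.5055,-.2303,.0812])-o['position'])
```

```text
9.975 [ 0.609  -0.053   0.1906] [-0.2244  0.3793  0.0666  1.2556  0.0006  2.6422] [[ 0.9624  0.2716  0.0026]
 [ 0.2716 -0.9624  0.0001]
 [ 0.0025  0.0007 -1.    ]]
[0.0011 0.0022 0.2587] [-0.1035 -0.1773 -0.1094]
```

arm_command(
  rows=[
    {"x": -10, "y": -18, "z": 0, "wx": 0, "wy": 0.002, "wz": 0.03, "fingers": 5},
    {"x": -30, "y": -52, "z": 0, "wx": 0, "wy": 0.002, "wz": 0.08, "fingers": 5},
    {"x": -58, "y": -98, "z": 0, "wx": 0, "wy": 0.002, "wz": 0.14, "fingers": 5},
    {"x": -84, "y": -142, "z": 0, "wx": 0, "wy": 0.002, "wz": 0.21, "fingers": 5},
    {"x": -103, "y": -177, "z": -10, "wx": 0, "wy": 0.002, "wz": 0.26, "fingers": 5},
  ],
)

```text
clock: 10.6
position: [0.505, -0.2317, 0.1821]
tool_rot: [3.027, 0.831, 0.004]
ft_force: [-0.2, 0.7, -0.7]
width: 0.0149
grip_force: 68.5
```

arm_command(
  rows=[
    {"x": 0, "y": 0, "z": -20, "wx": 0, "wy": 0, "wz": 0, "fingers": 5},
    {"x": 0, "y": 0, "z": -45, "wx": 0, "wy": 0, "wz": 0, "fingers": 5},
    {"x": 0, "y": 0, "z": -70, "wx": 0, "wy": 0, "wz": 0, "fingers": 5},
    {"x": 0, "y": 0, "z": -88, "wx": 0, "wy": 0, "wz": 0, "fingers": 5},
    {"x": 0, "y": 0, "z": -94, "wx": 0, "wy": 0, "wz": 0, "fingers": 5},
  ],
)

```text
clock: 11.22
position: [0.5054, -0.2298, 0.0865]
tool_rot: [-3.029, -0.83, -0.001]
ft_force: [-0.0, -0.5, -2.1]
width: 0.0147
grip_force: 68.3
```

arm_command(
  rows=[
    {"x": 0, "y": 0, "z": -2, "wx": 0, "wy": 0, "wz": 0, "fingers": 5},
    {"x": 0, "y": 0, "z": -4, "wx": 0, "wy": 0, "wz": 0, "fingers": 5},
    {"x": 0, "y": 0, "z": -5, "wx": 0, "wy": 0, "wz": 0, "fingers": 5},
    {"x": 0, "y": 0, "z": -5, "wx": 0, "wy": 0, "wz": 0, "fingers": 5},
    {"x": 0, "y": 0, "z": -5, "wx": 0, "wy": 0, "wz": 0, "fingers": 5},
  ],
)

```text
clock: 11.85
position: [0.5063, -0.2301, 0.0825]
tool_rot: [3.029, 0.83, 0.002]
ft_force: [-0.5, -0.4, -1.8]
width: 0.015
grip_force: 68.3
```

arm_command(
  rows=[
    {"x": 0, "y": 0, "z": -1, "wx": 0, "wy": 0, "wz": 0, "fingers": 5},
    {"x": 0, "y": 0, "z": -1.5, "wx": 0, "wy": 0, "wz": 0, "fingers": 5},
    {"x": 0, "y": 0, "z": -2, "wx": 0, "wy": 0, "wz": 0, "fingers": 5},
    {"x": 0, "y": 0, "z": -2, "wx": 0, "wy": 0, "wz": 0, "fingers": 5},
    {"x": 0, "y": 0, "z": -2, "wx": 0, "wy": 0, "wz": 0, "fingers": 5},
  ],
)

```text
clock: 12.48
position: [0.5063, -0.23, 0.0812]
tool_rot: [3.029, 0.831, 0.003]
ft_force: [-2.4, 2.3, 8.8]
width: 0.0149
grip_force: 70.0
```

Contact shows at about 9 N, so I release and retreat straight up.

arm_command(
  rows=[
    {"x": 0, "y": 0, "z": 0, "wx": 0, "wy": 0, "wz": 0, "fingers": 30},
    {"x": 0, "y": 0, "z": 0, "wx": 0, "wy": 0, "wz": 0, "fingers": 50},
    {"x": 0, "y": 0, "z": 0, "wx": 0, "wy": 0, "wz": 0, "fingers": 50},
    {"x": 0, "y": 0, "z": 0, "wx": 0, "wy": 0, "wz": 0, "fingers": 50},
    {"x": 0, "y": 0, "z": 5, "wx": 0, "wy": 0, "wz": 0, "fingers": 50},
  ],
)

```text
clock: 13.1
position: [0.506, -0.2299, 0.0851]
tool_rot: [-3.029, -0.83, -0.0]
ft_force: [-0.1, -0.1, 0.3]
width: 0.0502
grip_force: 0.0
```

arm_command(
  rows=[
    {"x": 0, "y": 0, "z": 20, "wx": 0, "wy": 0, "wz": 0, "fingers": 50},
    {"x": 0, "y": 0, "z": 50, "wx": 0, "wy": 0, "wz": 0, "fingers": 50},
    {"x": 0, "y": 0, "z": 90, "wx": 0, "wy": 0, "wz": 0, "fingers": 50},
    {"x": 0, "y": 0, "z": 130, "wx": 0, "wy": 0, "wz": 0, "fingers": 50},
    {"x": 0, "y": 0, "z": 170, "wx": 0, "wy": 0, "wz": 0, "fingers": 50},
  ],
)

```text
clock: 13.72
position: [0.506, -0.2299, 0.2571]
tool_rot: [3.029, 0.83, 0.002]
ft_force: [-0.4, -0.8, 0.1]
width: 0.0501
grip_force: 0.0
```

Run:
```python
from h import *
o=bot.get_obs();print(o['clock'],o['position'],o['ft_force'],o['width'])
s=snap('scene','s4')['pixels'];d=snap('side','d4')['pixels'];w=snap('wrist','w5')['pixels']
cv2.imwrite('pics/m4.png',np.vstack([np.hstack([cv2.resize(s[185:285,240:400],(400,250),interpolation=2),cv2.resize(d[250:350,310:470],(400,250),interpolation=2)]),cv2.resize(w[20:300],(800,350),interpolation=2)])[:,:,::-1])
```

```text
13.725 [ 0.50600651 -0.22994931  0.25705119] [-0.44471623 -0.7794332   0.05416007] 0.05010660988640955
```

View pics/m4.png

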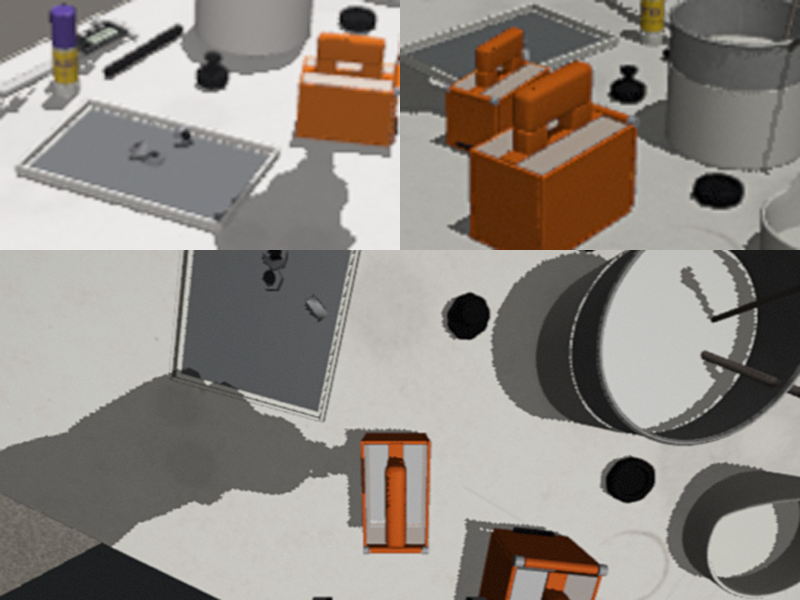

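The wrist view shows three nuts inside the tray, at (274,257), (272,280) and (316,308). The caddy stands upright beside the tray with nothing under its window, its hinge bar at (396,550) and no flap sticking out. The knob and the larger caddy have not moved, so I'm handing in.

```bash
python3 -c "
from bench import bot
print(bot.close_job())"
```

```text
the job is handed in; nothing more can be done
None
```

I emptied the orange caddy's three nuts into the tray, stood it upright at its starting spot clear of the tray with the flap closed, let go and handed the job in after about 14 s of robot time.

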